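# Snap the nozzle box shut

### The arm

A 6-joint arm with a two-finger parallel gripper is mounted at the origin on a cart in front of the work surface, level with it; the furniture and walls round the work are solid. World frame = base frame: x ahead of the robot, y to its left, z up, the work surface at z = 0. Lengths are in m, angles in rad, forces in N, time in s.
With the tool pointing down it reaches from about 0.25 to 0.775 m from the base axis. Payload 4 kg.
Tool frame: the origin (TCP) lies on the centre line of the jaws, within the pads' length; the fingertips stand 17 mm ahead of it and the grasp point (between the pads) lies 2 mm behind it; z points along the fingers, y is the line along which they close (so a half turn about z gives the same grasp; the last joint's range is limited). The gripper opens to 94 mm and grips with 3 to 60 N. Pads are 16 mm wide; open, the fingers measure 119 mm over their backs; the gripper's body (75 mm by 177 mm) begins 78 mm behind the grasp point.
Start: joints at [-1.312, 0.087, 1.371, -0, 1.684, -0.103], TCP at [0.195, -0.514, 0.191] pointing down, gripper open.
Joint ranges: [-3.1, 3.1], [-0.76, 2.03], [0.27, 2.55], [-1.08, 4.22], [0.17, 2.65], [-2.57, 2.57]. Speed limits (rad/s): [2.79, 2.79, 3.14, 3.14, 3.14, 3.14].

### API

Orientations are given as [roll, pitch, yaw] about the fixed x, y, z axes, in that order (R = Rz(yaw) Ry(pitch) Rx(roll)).
In Python, from bench import robot gives the robot as it stands.
- The arm moves only by the tool servo_tool, never from a script. Its argument "plan" is a list of rows, each a list of 7 numbers: the shift along the tool's x, y, z normalised to -1 to 1, where 1 is 0.1 m, then the turn, a rotation vector about the tool's x, y, z normalised to -1 to 1, where 1 is pi/2 rad, then the finger opening in mm, from 0 to 94. In form: [[x, y, z, ax, ay, az, gripper], ...]. A call has 1 to 12 rows; each row is the pose to reach, as a shift and turn from the pose commanded when the call began, along the tool's axes at that moment; what a row does not reach only later rows make up. A row lasts 1/12 s, in which the tool goes at most 41.7 mm and 7.16 degrees, less where a joint would pass 70% of its speed; a pose out of reach is approached as far as the arm can. A call with a number of a shift or a turn outside -1 to 1 is refused whole. A call with a gripper value outside its range is refused whole. The fingers move at their own pace and stop on an object; the grip force is fixed at half the most. Time passes only in rows, so rows that repeat a pose let the fingers close. It gives the time, the measured TCP pose, the force, the opening and the grip force at its end, in the units of the state.
- robot.get_obs(): the state, without advancing time (a new reading comes with each control period).
- robot.snapshot(name): name is "side" or "top"; returns the picture (480x640x3 uint8, red, green, blue); there is no depth.
- robot.camera_params(name): a dict with "camera_matrix" (3x3 intrinsics, pixels), "distortion" ([k1, k2, p1, p2, k3] as OpenCV has them; the pictures are not rectified), "rvec" (rotation vector, rad) and "tvec" (3), from world to camera coordinates, as OpenCV has them. Camera axes: x right, y down, z forward; pixel columns grow to the right and rows downward; lengths in m; the calibration is good to about 2 mm. A picture is of the moment at which its call begins. camera_params takes no time and is no camera call.
- robot.close_job(): hands the job in; it is judged then, once.
Trained networks look in the newest picture that a camera, given by its name, has taken for a name from the list of things; names that differ only in an ending like _2 or _b are one class to them, and where a whole thing is asked for, a point or a joint stands for the part that bears it (a point fixed in the world has none). Each returns a list of dicts, best first, with "conf" (0 to 1); they miss things now and then, are a little off and sometimes report something else, mostly with a low value. They report only what shows in the picture. A call takes as long as a camera call.
- robot.find_in(thing, camera): "extent" ([centre column, centre row, width, height] in pixels, round what is visible of it).
The state is a dict: "time": time; "joint_positions": joint angles; "qvel": joint speeds; "joint_torque": joint torques, N m; "tool_pos": TCP position; "ee_rot": TCP orientation; "wrist_force": force on the tool from outside, world axes, zero at the start; "wrist_torque": the same for the moment, N m; "width": finger opening in m; "finger_force": force on a finger pad.
Only numpy, scipy, OpenCV 4.12 (cv2) and the standard library are available. Lean on these libraries where they do the work, as an engineer would, in place of code of your own. Each camera call takes 0.05 s, during which the arm holds its last target. There are 200 camera calls.

### The job

Put the box of piping nozzles away fresh: push its lid shut without pressing any tab down yet, then press the four snap tabs round its rim one after another until every one has snapped down flat, and only then press down the small vent flap in the middle of the lid. Press gently, do not lean on the box, and leave the things standing round it where they are.

Things in the scene. Friction and masses are not known exactly. Their poses are not given: they have to be found in the camera images.
- box: clear food box with a white hinged lid, holding piping nozzles; 150 (x) x 200 (y) mm, walls 64 mm high; fixed to the worktop. Origin: centre of its underside; x axis points from the front wall (nearer the robot) to the lid's hinge, y axis to the left, z up. The lid (6 mm thick) overhangs the front and side walls by 3 mm. In the box frame, with the lid shut: lid top at z = 70 mm (a low panel in its middle: 72 mm), top of a snapped tab 74 mm, top of the shut vent flap 76 mm
- lid (a joint): angle of the white lid about its hinge on the far (+x) side of the box: 0 = shut and lying on the rim, grows as it opens (front edge rises), limit 1.3 rad. Stiff hinge: it stays where it is left, and about 2 to 3 N at its front edge moves it. It starts half open, with its outer (top) side turned up and away from the robot
- lid_hinge (a point): point in the middle of the lid's hinge line, in the box frame at (75, 0, 64) mm; the hinge line runs along the box's y axis. Axes as the box
- lid_edge (a point): point on the lid's top surface, in the middle of its width, 15 mm in from its front (free) edge and between the two front tabs (80 mm of plain lid between them): a place to push it shut. Moves with the lid; 138 mm from the hinge line along the lid and 6 mm above its underside. Its axes are the lid's: x toward the hinge, z out of its top
- tab_front_left (a joint): grey snap tab nearer the robot, left (+y) of the middle, 58 mm to the side: 0 = snapped flat on the lid; 0.7 = raised. Sprung upward: pressing takes 1 to 3 N, then 6 to 9 N as its lip rides over a catch (0.25 to 0.1 rad), then gives way; pressed right down it stays, let go above 0.15 rad it springs up, between it may stay half down. A force stop under 11 N can stop too early
- tab_front_left_pad (a point): point on that tab's top, 28 mm from its hinge, where to press it down; the tab is 36 mm wide, 34 mm from hinge to outer end, 4 mm thick. Its x axis points from the outer end to the tab's hinge (toward the lid's middle), z out of the tab's top. When the tab is flat on the shut lid, this point lies at (-79, 58, 74) mm in the box frame
- tab_front_right (a joint): grey snap tab nearer the robot, right (-y) of the middle, 58 mm to the side: 0 = snapped flat on the lid; 0.7 = raised. Sprung upward: pressing takes 1 to 3 N, then 6 to 9 N as its lip rides over a catch (0.25 to 0.1 rad), then gives way; pressed right down it stays, let go above 0.15 rad it springs up, between it may stay half down. A force stop under 11 N can stop too early
- tab_front_right_pad (a point): point on that tab's top, 28 mm from its hinge, where to press it down; the tab is 36 mm wide, 34 mm from hinge to outer end, 4 mm thick. Its x axis points from the outer end to the tab's hinge (toward the lid's middle), z out of the tab's top. When the tab is flat on the shut lid, this point lies at (-79, -58, 74) mm in the box frame
- tab_left (a joint): grey snap tab in the middle of the left (+y) short side: 0 = snapped flat on the lid; 0.7 = raised. Sprung upward: pressing takes 1 to 3 N, then 6 to 9 N as its lip rides over a catch (0.25 to 0.1 rad), then gives way; pressed right down it stays, let go above 0.15 rad it springs up, between it may stay half down. A force stop under 11 N can stop too early
- tab_left_pad (a point): point on that tab's top, 28 mm from its hinge, where to press it down; the tab is 36 mm wide, 34 mm from hinge to outer end, 4 mm thick. Its x axis points from the outer end to the tab's hinge (toward the lid's middle), z out of the tab's top. When the tab is flat on the shut lid, this point lies at (0, 104, 74) mm in the box frame
- tab_right (a joint): grey snap tab in the middle of the right (-y) short side: 0 = snapped flat on the lid; 0.7 = raised. Sprung upward: pressing takes 1 to 3 N, then 6 to 9 N as its lip rides over a catch (0.25 to 0.1 rad), then gives way; pressed right down it stays, let go above 0.15 rad it springs up, between it may stay half down. A force stop under 11 N can stop too early
- tab_right_pad (a point): point on that tab's top, 28 mm from its hinge, where to press it down; the tab is 36 mm wide, 34 mm from hinge to outer end, 4 mm thick. Its x axis points from the outer end to the tab's hinge (toward the lid's middle), z out of the tab's top. When the tab is flat on the shut lid, this point lies at (0, -104, 74) mm in the box frame
- vent (a joint): angle of the small grey vent flap in the middle of the lid: 0 = shut, flat on the lid; 0.7 = raised (open). Same spring and snap as the tabs: 6 to 9 N between 0.25 and 0.1 rad, stays only when pressed right down, let go above 0.15 rad it springs up again
- vent_pad (a point): point on the vent flap's top, 22 mm from its hinge, where to press it down; the flap is 26 mm wide, 30 mm from hinge to free end (which points to the front of the box), 4 mm thick; x axis toward its hinge, z out of its top. When shut on the shut lid, this point lies at (-7, 0, 76) mm in the box frame
- cup: loose flowered cup, 57 mm high, right of the box; bystander, origin at its underside
- creamer: loose small steel cream jug, 64 mm high, left of the box; bystander, origin at its underside
- spoon: loose teaspoon lying in front of the box, 130 mm long; bystander, origin at its underside
- tub: loose milky plastic tub, 51 mm high, far right at the front; bystander, origin at its underside

How it is judged:
On the way, in this order (a step that is already met when the one before it is completed fails the run):
1. the lid is shut, with the tabs and the vent flap still up (value of joint lid below 0.04 rad and value of joint each of tab_front_left, tab_front_right, tab_left, tab_right, vent above 0.4 rad), for 0.05 s.
2. all four tabs are snapped down on the shut lid, with the vent flap still up (value of joint lid below 0.04 rad and value of joint each of tab_front_left, tab_front_right, tab_left, tab_right below 0.08 rad and value of joint vent above 0.4 rad), for 0.1 s.
3. the vent flap is pressed down (value of joint lid below 0.04 rad and value of joint each of tab_front_left, tab_front_right, tab_left, tab_right, vent below 0.08 rad), for 0.2 s.
At the end, for the whole second after the job is handed in: The lid is shut (below 0.04 rad), all four tabs lie flat (below 0.08 rad) and the vent flap lies flat (below 0.08 rad) (all of step 3); the robot touches nothing.
It fails at once if the robot leans on the box with more than 60 N (contact force between any of the arm, the fingers and box above 60 N).
It fails at once if a thing round the box is moved more than 25 mm (distance of any of cup, creamer, spoon, tub from where it was at the start of the episode above 0.025 m).
It also fails if it takes over 54 s, if anything falls off the work surface, if the arm or the gripper's body presses on something with over 40 N, if the wrist force passes 120 N, or if a joint passes its speed limit or range.

## Working session

There is one attempt and no reset: what is moved stays moved. The work goes in short steps, Python scripts to look and compute and a tool call to move; the robot and the scene stay as the last step left them, time stands still between calls to the robot, and variables do not carry over. Pictures are saved under pics/ and viewed, at most 10 in all, crops included, and the job is handed in when it is done.

Besides the shell and the picture viewer there is one more tool, called after "Emit:" as name(argument=value, ...) on one line, values as JSON. servo_tool: Moves the arm, as the interface text tells. Scaled input: -1 to 1 covers 0.1 m each way for a shift and pi/2 rad each way for a turn. Its arguments: {"type":"object","properties":{"plan":{"type":"array","items":{"type":"array","items":{"type":"number"}}}},"required":["plan"]}

```bash
mkdir -p pics
python3 - <<'E'
from bench import robot
import cv2, json
for c in ("side","top"):
    im=robot.snapshot(c); cv2.imwrite(f"pics/{c}0.png",im[:,:,::-1])
    p=robot.camera_params(c); print(c,{k:[[round(float(v),4) for v in r] if hasattr(r,'__len__') else round(float(r),4) for r in p[k]] for k in p})
    for t in ("box","lid","lid_edge","tab_front_left","tab_front_right","tab_left","tab_right","vent","cup","creamer","spoon","tub"):
        r=robot.find_in(t,c)
        print(t,[( [round(float(x)) for x in d['extent']],round(d['conf'],2)) for d in r[:2]])
print(robot.get_obs())
E
```

```text
side {'camera_matrix': [[481.224, 0.0, 317.4936], [0.0, 481.224, 252.7035], [0.0, 0.0, 1.0]], 'distortion': [-0.1213, 0.0, 0.0, 0.0, 0.0], 'rvec': [0.1008, -2.8008, 1.3744], 'tvec': [0.4757, 0.1518, 1.282]}
box [([262, 264, 13, 18], 0.64)]
lid [([278, 292, 45, 100], 0.72)]
lid_edge [([279, 293, 47, 99], 0.79)]
tab_front_left []
tab_front_right []
tab_left [([275, 315, 15, 25], 0.67)]
tab_right [([263, 263, 19, 15], 0.72)]
vent []
cup [([283, 260, 32, 24], 0.78)]
creamer [([308, 381, 28, 40], 0.76), ([266, 286, 1, 14], 0.75)]
spoon [([287, 285, 8, 23], 0.68), ([348, 322, 10, 29], 0.61)]
tub [([360, 197, 37, 27], 0.76)]
top {'camera_matrix': [[615.3586, 0.0, 313.9453], [0.0, 615.3586, 233.3926], [0.0, 0.0, 1.0]], 'distortion': [0.0156, 0.0, 0.0, 0.0, 0.0], 'rvec': [2.0622, -2.1469, 0.2358], 'tvec': [-0.0723, 0.5044, 1.3527]}
box [([227, 222, 113, 95], 0.58)]
lid [([223, 196, 94, 52], 0.66)]
lid_edge [([223, 198, 95, 56], 0.64), ([179, 206, 13, 9], 0.52)]
tab_front_left [([198, 207, 19, 16], 0.69)]
tab_front_right [([247, 189, 13, 13], 0.66)]
tab_left [([180, 207, 15, 9], 0.53)]
tab_rig
[... 223 characters left out ...]
.78)]
{'time': 1.3, 'joint_positions': array([-1.31209585e+00,  8.71877168e-02,  1.37071369e+00,  2.35770575e-05,
        1.68361299e+00, -1.03085793e-01]), 'qvel': array([-0.0002284 , -0.0009876 , -0.00124777,  0.00052949, -0.0004123 ,
        0.00038831]), 'joint_torque': array([ 2.31938693e-04, -3.40043020e+01, -3.02593553e+01,  7.19569135e-02,
        2.36852345e-02, -7.77757123e-06]), 'tool_pos': array([ 0.19468358, -0.51440183,  0.19070564]), 'ee_rot': array([ 3.14151240e+00, -1.52494690e-05,  3.61788921e-01]), 'wrist_force': array([ 0.20773675, -0.61305952,  0.1545133 ]), 'wrist_torque': array([-0.04681731,  0.00310355, -0.01041704]), 'finger_force': 0.0, 'width': 0.09426443820590122}
```

Run:
```python
import cv2,numpy as np
a=cv2.imread("pics/top0.png")[140:310,100:360]; cv2.imwrite("pics/topc.png",cv2.resize(a,(780,510),interpolation=cv2.INTER_CUBIC))
a=cv2.imread("pics/side0.png")[220:420,230:400]; cv2.imwrite("pics/sidec.png",cv2.resize(a,(510,600),interpolation=cv2.INTER_CUBIC))
```

```text
(no output)
```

View pics/topc.png

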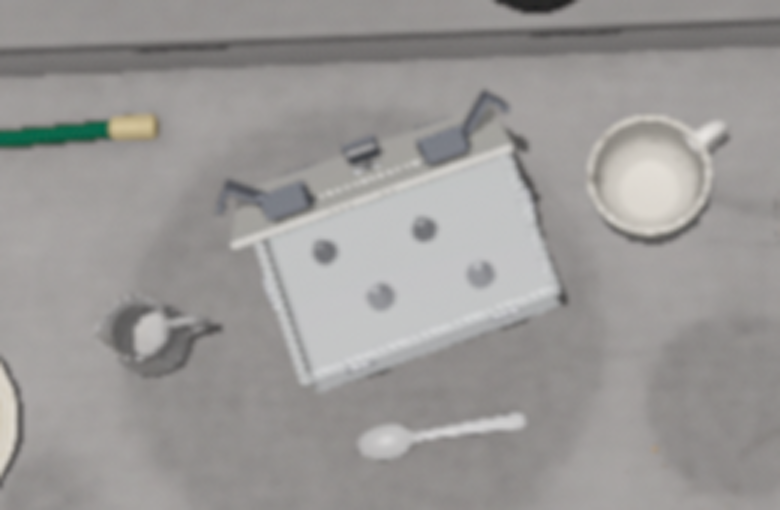

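View pics/sidec.png

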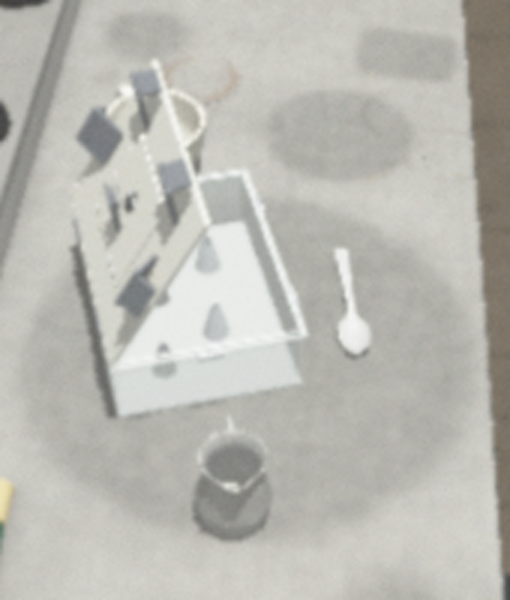

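The top crop shows the box yawed about 20°, with the lid half open. The rim front-left corner is near (200,267) and the front-right near (284,237); the lid's free edge runs (178,222) to (273,189). The side crop shows the lid edge from (282,241) to (300,295) and the front-left rim corner at (332,331). All are full-image pixels. Next I fit the box pose and lid angle.

```bash
cat > h.py <<'E'
from bench import robot
import numpy as np, cv2
from scipy.optimize import least_squares
from scipy.spatial.transform import Rotation as R
CP={c:robot.camera_params(c) for c in("side","top")}
def proj(P,c):
    p=CP[c]; return cv2.projectPoints(np.array(P,float).reshape(-1,1,3),*[np.array(p[k],float) for k in("rvec","tvec","camera_matrix","distortion")])[0].reshape(-1,2)
def world(q,x,y,yaw):
    return R.from_euler('z',yaw).apply(np.atleast_2d(q))+[x,y,0]
def lid(q,th):  # q relative to hinge, lid frame
    return R.from_euler('y',th).apply(np.atleast_2d(q))+[.075,0,.064]
E
python3 - <<'E'
from h import *
T=lambda u,v:(100+u/3,140+v/3); S=lambda u,v:(230+u/3,220+v/3)
W=[("top",(-.075,.1,.064),T(300,380)),("top",(-.075,.1,0),T(318,390)),("top",(-.075,-.1,0),T(563,300)),("top",(-.075,-.1,.064),T(555,290)),
("side",(-.075,.1,.064),S(305,333)),("side",(-.075,.1,0),S(300,382)),("side",(-.075,-.1,.064),S(245,172)),("side",(.075,.1,0),S(118,415))]
L=[("top",(-.153,.103,.003),T(233,246)),("top",(-.153,-.103,.003),T(520,149)),("side",(-.153,.103,.003),S(209,226)),("side",(-.153,-.103,.003),S(157,62))]
def f(p):
    r=[proj(world(q,*p[:3]),c)[0]-uv for c,q,uv in W]+[proj(world(lid(q,p[3]),*p[:3]),c)[0]-uv for c,q,uv in L]
    return np.ravel(r)
s=min((least_squares(f,[.5,y0,.3,.9],loss='soft_l1') for y0 in(0,.2)),key=lambda s:s.cost)
print(s.x.round(4),s.cost); print(f(s.x).reshape(-1,2).round(1))
p=s.x
for n,q in dict(edge=(-.138,0,.006)).items():
  for th in (p[3],.6,.3,.1,0): print(n,round(th,2),world(lid(q,th),*p[:3]).round(4))
for q in [(-.079,.058,.074),(-.079,-.058,.074),(0,.104,.074),(0,-.104,.074),(-.007,0,.076)]: print(world(q,*p[:3]).round(4), np.hypot(*world(q,*p[:3])[0,:2]))
def gnd(u,c,z):
    k=least_squares(lambda a:proj([a[0],a[1],z],c)[0]-u,[.5,0]).x; return k.round(3)
for n,u in dict(cup=(317,197),creamer=(152,251),tub=(498,288)).items(): print(n,gnd(u,"top",.03))
print("spoon",gnd(T(380,440),"top",0),gnd(T(520,420),"top",0))
E
```

```text
[0.5368 0.0923 0.3064 1.0256] 9.866178127773143
[[ 0.7 -1. ]
 [-0.4  0.3]
 [-1.7  2. ]
 [-0.4 -0.5]
 [-1.  -1.8]
 [-0.  -0.2]
 [-0.2 -1.7]
 [ 0.  -0.4]
 [-0.8  0.5]
 [-2.   0.2]
 [ 0.3 -1.9]
 [ 0.2 -2.1]]
edge 1.03 [[0.545  0.0949 0.1851]]
edge 0.6 [[0.5029 0.0816 0.1469]]
edge 0.3 [[0.4843 0.0757 0.1105]]
edge 0.1 [[0.478  0.0737 0.0837]]
edge 0 [[0.4767 0.0733 0.07  ]]
[[0.444  0.1238 0.074 ]] 0.4609227552453684
[[0.479  0.0132 0.074 ]] 0.47915329406480384
[[0.5054 0.1915 0.074 ]] 0.5404898292403695
[[ 0.5682 -0.0068  0.074 ]] 0.5682073820414364
[[0.5301 0.0902 0.076 ]] 0.5377474781700129
cup [ 0.595 -0.103]
creamer [0.48  0.284]
tub [ 0.362 -0.507]
spoon [0.394 0.116] [0.406 0.007]
```

Emit:
servo_tool(plan=[[1, -1, -0.9, 0, 0, 0.035, 0], [1, -1, -0.9, 0, 0, 0.035, 0], [1, -1, -0.9, 0, 0, 0.035, 0], [1, -1, -0.9, 0, 0, 0.035, 0], [1, -1, -0.9, 0, 0, 0.035, 0]])

```text
time: 1.72
tool_pos: [0.2556, -0.383, 0.2874]
ee_rot: [3.132, -0.004, 0.312]
wrist_force: [0.8, -1.1, 0.6]
width: 0.0642
finger_force: 0.0
```

Emit:
servo_tool(plan=[[1, -1, 0, 0, 0, 0, 0], [1, -1, 0, 0, 0, 0, 0], [1, -1, 0, 0, 0, 0, 0], [1, -1, 0, 0, 0, 0, 0]])

```text
time: 2.05
tool_pos: [0.3191, -0.2568, 0.2809]
ee_rot: [-3.141, -0.002, 0.31]
wrist_force: [0.4, -0.3, 1.2]
width: 0.0375
finger_force: 0.0
```

Emit:
servo_tool(plan=[[1, -1, 0, 0, 0, 0, 0], [1, -1, 0, 0, 0, 0, 0], [1, -1, 0, 0, 0, 0, 0], [1, -1, 0, 0, 0, 0, 0]])

```text
time: 2.38
tool_pos: [0.3844, -0.1309, 0.2805]
ee_rot: [-3.141, -0.001, 0.311]
wrist_force: [0.3, -0.2, 0.3]
width: 0.0112
finger_force: 0.0
```

Emit:
servo_tool(plan=[[1, -1, 0, 0, 0, 0, 0], [1, -1, 0, 0, 0, 0, 0], [1, -1, 0, 0, 0, 0, 0], [1, -1, 0, 0, 0, 0, 0]])

```text
time: 2.72
tool_pos: [0.4495, -0.0052, 0.2799]
ee_rot: [-3.14, -0.0, 0.311]
wrist_force: [-1.0, -0.4, -0.2]
width: 0.0005
finger_force: 0.0
```

Emit:
servo_tool(plan=[[0.8, -0.6, 0, 0, 0, 0, 0], [0.8, -0.6, 0, 0, 0, 0, 0], [0.8, -0.6, 0, 0, 0, 0, 0]])

```text
time: 2.97
tool_pos: [0.5081, 0.0758, 0.2792]
ee_rot: [-3.14, 0.0, 0.31]
wrist_force: [0.1, -0.0, 0.8]
width: 0.0006
finger_force: 0.0
```

Emit:
servo_tool(plan=[[0.8, -0.05, 0, 0, 0, 0, 0], [0.8, -0.05, 0, 0, 0, 0, 0], [0.8, -0.05, 0, 0, 0, 0, 0], [0.8, -0.05, 0, 0, 0, 0, 0]])

```text
time: 3.3
tool_pos: [0.5821, 0.1016, 0.2766]
ee_rot: [-3.14, 0.007, 0.308]
wrist_force: [-0.1, -0.2, 0.2]
width: 0.0001
finger_force: 0.0
```

```bash
cat >> h.py <<'E'
P=(.5368,.0923,.3064)
def tcp():
    o=robot.get_obs(); q=R.from_euler('z',-P[2]).apply(np.array(o['tool_pos'])-[P[0],P[1],0])
    print("box-frame tcp mm",(q*1000).round(1),"F",np.round(o['wrist_force'],1),"t",round(o['time'],2),"rot",np.round(o['ee_rot'],3))
E
python3 -c "
from h import *
tcp()
a=robot.snapshot('side')[200:380,200:400]; b=robot.snapshot('top')[120:300,120:320]
cv2.imwrite('pics/c1.png',cv2.resize(np.hstack([a,b])[:,:,::-1],(800,360),interpolation=cv2.INTER_CUBIC))"
```

```text
box-frame tcp mm [ 46.   -4.8 276.6] F [-0.1 -0.2  0.2] t 3.3 rot [-3.14   0.007  0.308]
```

View pics/c1.png

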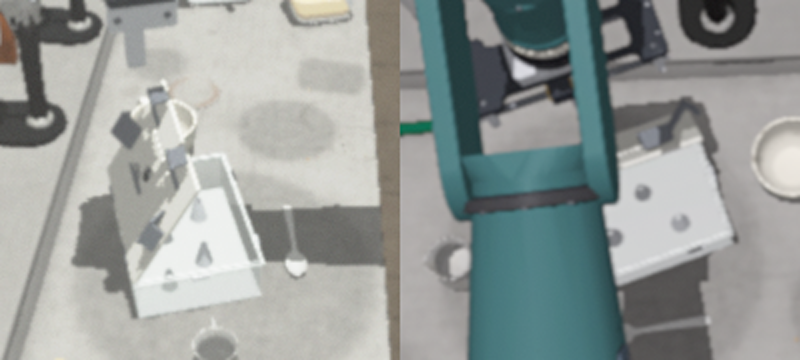

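The closed fingers are above and behind the lid's free edge, clear of the tabs. I go down behind the lid first, then follow the lid's arc.

Emit:
servo_tool(plan=[[-0.1, -0.04, 0.4, 0, 0, 0, 0], [-0.18, -0.04, 0.72, 0, 0, 0, 0], [-0.18, -0.04, 0.72, 0, 0, 0, 0], [-0.18, -0.04, 0.72, 0, 0, 0, 0]])

```text
time: 3.73
tool_pos: [0.5602, 0.099, 0.2075]
ee_rot: [-3.141, 0.004, 0.306]
wrist_force: [0.5, 0.1, 0.8]
width: 0.0001
finger_force: 0.0
```

Emit:
servo_tool(plan=[[-0.11, 0, 0.05, 0, 0, 0, 0], [-0.2, 0, 0.1, 0, 0, 0, 0], [-0.3, 0, 0.16, 0, 0, 0, 0], [-0.37, 0, 0.21, 0, 0, 0, 0], [-0.46, 0, 0.29, 0, 0, 0, 0], [-0.56, 0, 0.41, 0, 0, 0, 0], [-0.63, 0, 0.52, 0, 0, 0, 0], [-0.7, 0, 0.65, 0, 0, 0, 0], [-0.76, 0, 0.78, 0, 0, 0, 0], [-0.79, 0, 0.91, 0, 0, 0, 0], [-0.79, 0, 0.91, 0, 0, 0, 0]])

```text
time: 4.65
tool_pos: [0.4889, 0.0755, 0.1205]
ee_rot: [3.14, -0.005, 0.306]
wrist_force: [-0.7, -0.5, 0.3]
width: 0.0007
finger_force: 0.0
```

```bash
python3 -c "
from h import *
tcp()
a=robot.snapshot('side')[200:380,200:400]; b=robot.snapshot('top')[120:300,120:320]
cv2.imwrite('pics/c2.png',cv2.resize(np.hstack([a,b])[:,:,::-1],(800,360),interpolation=cv2.INTER_CUBIC))"
```

```text
box-frame tcp mm [-50.8  -1.5 120.5] F [-0.7 -0.5  0.3] t 4.65 rot [ 3.14  -0.005  0.306]
```

View pics/c2.png

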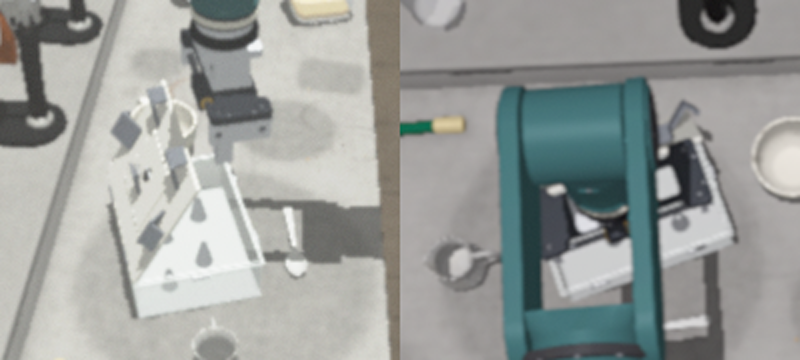

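The lid has not moved; its edge is still at the same pixels, so the fingers passed in front of it. I'll check the fit against the known tip position.

```bash
python3 -c "
from h import *
o=robot.get_obs();t=np.array(o['tool_pos'])-[0,0,.017]
print('tip side crop',(proj(t,'side')[0]-200)*2)
for th in (.8,1.03,1.2,1.3):
  print(th,[ ((proj(world(lid(q,th),*P),'side')[0]-200)*2).round() for q in [(-.153,.103,.003),(-.153,-.103,.003)]])
print([((proj(world(q,*P),'side')[0]-200)*2).round().tolist() for q in [(-.075,.1,.064),(-.075,-.1,.064),(.075,.1,.064),(.075,-.1,.064),(-.075,.1,0),(.075,.1,0)]])
print([((proj(world(q,*P),'top')[0]-120)*2).round().tolist() for q in [(-.075,.1,.064),(-.075,-.1,.064),(.075,.1,.064),(.075,-.1,.064)]])
im=robot.snapshot('side')[205:325,220:350]
cv2.imwrite('pics/c3.png',cv2.resize(im[:,:,::-1],(650,600),interpolation=cv2.INTER_CUBIC))"
```

```text
tip side crop [220.9957283  179.68621834]
0.8 [array([225., 197.]), array([187.,  87.])]
1.03 [array([199., 187.]), array([165.,  77.])]
1.2 [array([178., 182.]), array([145.,  72.])]
1.3 [array([164., 181.]), array([134.,  71.])]
[[261.0, 258.0], [223.0, 151.0], [136.0, 280.0], [111.0, 168.0], [260.0, 294.0], [139.0, 316.0]]
[[161.0, 291.0], [329.0, 232.0], [122.0, 170.0], [287.0, 114.0]]
```

View pics/c3.png

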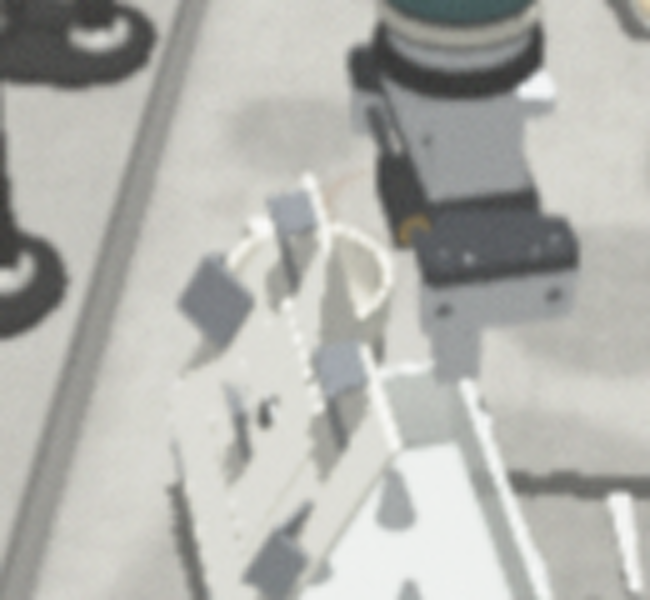

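```bash
python3 -c "
from h import *
o=robot.get_obs();t=np.array(o['tool_pos']);Rm=R.from_euler('xyz',o['ee_rot']).as_matrix()
for z in (.017,.0,-.02,-.04,-.06,-.08,-.1): 
  p=t+Rm@[0,0,z]; print(z,((proj(p,'side')[0]-[220,205])*5).round(),proj(p,'top')[0].round())
for c in CP: print(c,'cam',(-R.from_rotvec(CP[c]['rvec']).inv().apply(CP[c]['tvec'])).round(3))
for f in ('tab_front_left','tab_front_right','tab_left','tab_right','vent'):
  for th in (1.03,): pass
# tab raised pads in side first picture vs seen
def pad(th,kind):
  d=np.array([-np.cos(.7)*.028,0,np.sin(.7)*.028+.0])
  a={'fl':(-.051,.058,0),'fr':(-.051,-.058,0),'l':(0,.076,np.pi/2*3),'r':(0,-.076,np.pi/2)}[kind]
  r=R.from_euler('z',a[2]).apply(d); q=np.array([a[0]-.075,a[1],.008])+r
  return world(lid(q,th),*P)
for th in (.9,1.03,1.15):
  for k in('fl','fr','l','r'): print(th,k,proj(pad(th,k),'side').round(),((proj(pad(th,k),'side')[0]-[220,205])*5).round(),proj(pad(th,k),'top').round())
"
```

```text
0.017 [452. 424.] [238. 236.]
0.0 [452. 399.] [237. 235.]
-0.02 [453. 367.] [236. 233.]
-0.04 [453. 336.] [234. 231.]
-0.06 [453. 303.] [233. 229.]
-0.08 [454. 270.] [232. 227.]
-0.1 [454. 236.] [231. 224.]
side cam [0.423 0.951 0.9  ]
top cam [ 0.192 -0.084  1.43 ]
0.9 fl [[293. 281.]] [366. 378.] [[197. 213.]]
0.9 fr [[284. 250.]] [318. 224.] [[250. 195.]]
0.9 l [[277. 314.]] [287. 547.] [[178. 207.]]
0.9 r [[264. 261.]] [220. 279.] [[263. 177.]]
1.03 fl [[285. 279.]] [327. 370.] [[194. 204.]]
1.03 fr [[276. 248.]] [282. 215.] [[247. 186.]]
1.03 l [[273. 314.]] [265. 546.] [[177. 202.]]
1.03 r [[260. 261.]] [200. 278.] [[262. 173.]]
1.15 fl [[278. 278.]] [288. 367.] [[191. 196.]]
1.15 fr [[269. 247.]] [246. 211.] [[244. 178.]]
1.15 l [[269. 314.]] [244. 547.] [[175. 198.]]
1.15 r [[256. 261.]] [182. 278.] [[260. 169.]]
```

```bash
python3 -c "
from h import *
for z in (.017,0,-.02,-.04): print(z,(proj([.5821,.1016,.2766-z],'side')[0]-200)*2)
a=cv2.imread('pics/c1.png')[:170,70:270]; b=cv2.imread('pics/c3.png')[250:500,330:580]
cv2.imwrite('pics/c4.png',np.hstack([cv2.resize(a,(400,340)),cv2.resize(b,(340,340))]))"
```

```text
0.017 [136.94283632  87.39562043]
0 [136.15012788  75.02766297]
-0.02 [135.20291055  60.16815846]
-0.04 [134.23972707  44.96615373]
```

View pics/c4.png

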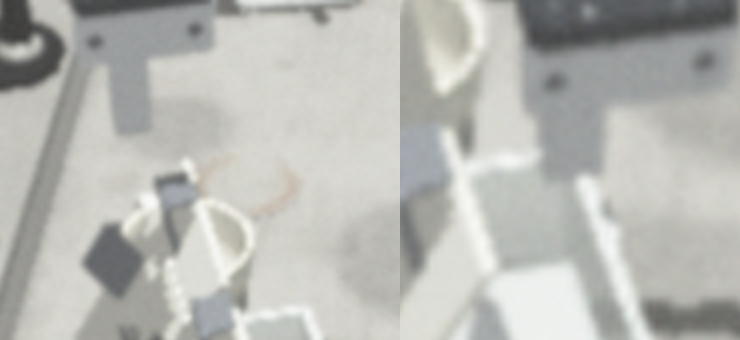

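The fingertip shows about 29 mm higher than the stated tip (near TCP −12 mm) in both pictures, so it passed over the lid. I go back behind the lid and push lower, watching force.

Emit:
servo_tool(plan=[[0, 0, -0.8, 0, 0, 0, 0], [0, 0, -1, 0, 0, 0, 0], [0, 0, -1, 0, 0, 0, 0], [0.1, 0, -1, 0, 0, 0, 0]])

```text
time: 5.13
tool_pos: [0.5006, 0.079, 0.2271]
ee_rot: [3.137, -0.016, 0.307]
wrist_force: [0.4, -0.5, 1.0]
width: 0.0006
finger_force: 0.0
```

Emit:
servo_tool(plan=[[0, 0, -0.4, 0, 0, 0, 0], [0.75, 0, -0.4, 0, 0, 0, 0], [0.75, 0, -0.4, 0, 0, 0, 0], [0.75, 0, -0.4, 0, 0, 0, 0], [0.75, 0, -0.4, 0, 0, 0, 0]])

```text
time: 5.55
tool_pos: [0.5697, 0.102, 0.2554]
ee_rot: [-3.141, 0.004, 0.307]
wrist_force: [-0.5, -0.7, 0.3]
width: 0.0003
finger_force: 0.0
```

```bash
python3 -c "
from h import *
tcp()"
```

```text
box-frame tcp mm [ 34.3  -0.7 255.4] F [-0.5 -0.7  0.3] t 5.55 rot [-3.141  0.004  0.307]
```

Emit:
servo_tool(plan=[[0, 0, 0.4, 0, 0, 0, 0], [0, 0, 0.7, 0, 0, 0, 0], [0, 0, 0.84, 0, 0, 0, 0], [0, 0, 0.84, 0, 0, 0, 0], [0, 0, 0.84, 0, 0, 0, 0]])

```text
time: 5.97
tool_pos: [0.5676, 0.1014, 0.1736]
ee_rot: [-3.141, 0.001, 0.307]
wrist_force: [-0.1, -0.5, 0.1]
width: 0.0007
finger_force: 0.0
```

Emit:
servo_tool(plan=[[-0.06, 0, 0, 0, 0, 0, 0], [-0.12, 0, 0, 0, 0, 0, 0], [-0.18, 0, 0, 0, 0, 0, 0], [-0.24, 0, 0.01, 0, 0, 0, 0], [-0.29, 0, 0.04, 0, 0, 0, 0], [-0.34, 0, 0.08, 0, 0, 0, 0], [-0.38, 0, 0.12, 0, 0, 0, 0]])

```text
time: 6.55
tool_pos: [0.5316, 0.0899, 0.1618]
ee_rot: [3.141, -0.0, 0.307]
wrist_force: [0.6, 0.3, 0.3]
width: 0.0005
finger_force: 0.4
```

```bash
python3 -c "
from h import *
tcp()
for c in CP:
  robot.snapshot(c)
  for f in ('lid','tab_left','tab_right'): print(c,f,[(np.round(d['extent']),round(d['conf'],2)) for d in robot.find_in(f,c)[:1]])"
```

```text
box-frame tcp mm [ -5.7  -0.8 161.8] F [0.6 0.3 0.3] t 6.55 rot [ 3.141 -0.     0.307]
side lid []
side tab_left [(array([282., 317.,  15.,  22.]), 0.65)]
side tab_right [(array([267., 264.,  20.,  16.]), 0.46)]
top lid [(array([229., 206.,  94.,  62.]), 0.61)]
top tab_left []
top tab_right [(array([269., 182.,  10.,   8.]), 0.41)]
```

The lid is moving now (tab_left went from column 275 to 282), so I continue the arc.

Emit:
servo_tool(plan=[[-0.09, 0, 0.07, 0, 0, 0, 0], [-0.17, 0, 0.15, 0, 0, 0, 0], [-0.24, 0, 0.25, 0, 0, 0, 0], [-0.31, 0, 0.36, 0, 0, 0, 0], [-0.38, 0, 0.48, 0, 0, 0, 0], [-0.43, 0, 0.6, 0, 0, 0, 0], [-0.47, 0, 0.73, 0, 0, 0, 0], [-0.49, 0, 0.8, 0, 0, 0, 0], [-0.5, 0, 0.85, 0, 0, 0, 0], [-0.5, 0, 0.85, 0, 0, 0, 0]])

```text
time: 7.78
tool_pos: [0.4839, 0.075, 0.0756]
ee_rot: [-3.141, 0.002, 0.307]
wrist_force: [-0.6, 0.0, 0.0]
width: 0.0007
finger_force: 0.0
```

Emit:
servo_tool(plan=[[0, 0, 0.02, 0, 0, 0, 0], [0, 0, 0.04, 0, 0, 0, 0], [0, 0, 0.06, 0, 0, 0, 0], [0, 0, 0.07, 0, 0, 0, 0]])

```text
time: 8.12
tool_pos: [0.4849, 0.075, 0.0699]
ee_rot: [3.141, -0.001, 0.307]
wrist_force: [-0.2, 0.3, -0.1]
width: 0.0003
finger_force: 0.0
```

```bash
python3 -c "
from h import *
tcp()
for c in CP:
  im=robot.snapshot(c);cv2.imwrite('pics/d_'+c+'.png',im[:,:,::-1])
  for f in ('lid','tab_left','tab_right','tab_front_left','tab_front_right'): print(c,f,[(np.round(d['extent']),round(d['conf'],2)) for d in robot.find_in(f,c)[:1]])"
```

```text
box-frame tcp mm [-54.7  -0.8  69.9] F [-0.2  0.3 -0.1] t 8.12 rot [ 3.141e+00 -1.000e-03  3.070e-01]
side lid [(array([293., 306.,  75.,  70.]), 0.55)]
side tab_left [(array([298., 329.,  14.,  13.]), 0.67)]
side tab_right [(array([287., 302.,   9.,  14.]), 0.73)]
side tab_front_left [(array([324., 308.,  20.,  19.]), 0.64)]
side tab_front_right [(array([284., 275.,  16.,  15.]), 0.72)]
top lid [(array([242., 224.,  92.,  91.]), 0.6)]
top tab_left []
top tab_right [(array([267., 282.,  15.,   1.]), 0.7)]
top tab_front_left [(array([218., 256.,  18.,  20.]), 0.52)]
top tab_front_right [(array([264., 239.,  16.,  10.]), 0.76)]
```

Emit:
servo_tool(plan=[[0, 0, 0.02, 0, 0, 0, 0], [0, 0, 0.04, 0, 0, 0, 0], [0, 0, 0.06, 0, 0, 0, 0]])

```text
time: 8.97
tool_pos: [0.4845, 0.075, 0.0634]
ee_rot: [3.142, 0.0, 0.307]
wrist_force: [0.8, 1.2, -0.1]
width: 0.0007
finger_force: 0.0
```

Emit:
servo_tool(plan=[[0, 0, 0.02, 0, 0, 0, 0], [0, 0, 0.03, 0, 0, 0, 0]])

```text
time: 9.13
tool_pos: [0.4843, 0.075, 0.0601]
ee_rot: [-3.141, 0.001, 0.307]
wrist_force: [-0.2, -0.2, -0.2]
width: 0.0005
finger_force: 0.0
```

Emit:
servo_tool(plan=[[0, 0, 0.01, 0, 0, 0, 0], [0, 0, 0.02, 0, 0, 0, 0]])

```text
time: 9.3
tool_pos: [0.4845, 0.075, 0.0585]
ee_rot: [3.142, 0.0, 0.307]
wrist_force: [0.1, -0.1, -0.0]
width: 0.0006
finger_force: 0.0
```

```bash
python3 -c "
from h import *
tcp()
im=robot.snapshot('side')
cv2.imwrite('pics/c5.png',cv2.resize(im[220:360,230:380,::-1],(640,600),interpolation=cv2.INTER_CUBIC))
o=robot.get_obs();print(o['joint_torque'].round(2),o['wrist_torque'])
print((proj(np.array(o['tool_pos']),'side')[0]-[230,220])*4.27)
for th in (.1,0):print(th,[((proj(world(lid(q,th),*P),'side')[0]-[230,220])*4.27).round().tolist() for q in [(-.153,.103,.006),(-.153,-.103,.006)]])
"
```

```text
box-frame tcp mm [-55.1  -0.7  58.5] F [ 0.1 -0.1 -0. ] t 9.3 rot [3.142 0.    0.307]
[ 1.000e-02 -2.980e+01 -2.891e+01  4.000e-02 -9.000e-02  0.000e+00] [-0.00969095 -0.02120331 -0.0050635 ]
[353.2671914  356.21634845]
0.1 [[435.0, 443.0], [349.0, 208.0]]
0 [[437.0, 462.0], [351.0, 226.0]]
```

View pics/c5.png

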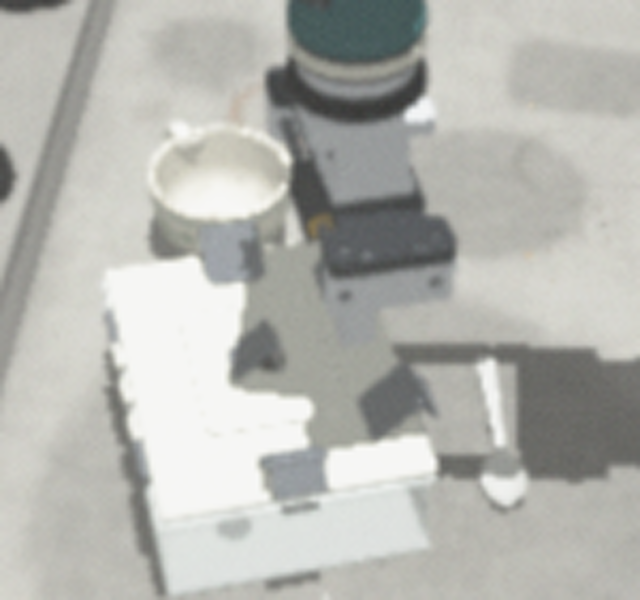

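The lid is nearly shut; its front-left corner is at (437,440) in the crop, roughly 0.1 rad open. I continue down in small steps.

Emit:
servo_tool(plan=[[0, 0, 0.02, 0, 0, 0, 0], [0, 0, 0.04, 0, 0, 0, 0]])

```text
time: 9.52
tool_pos: [0.4849, 0.075, 0.0552]
ee_rot: [3.141, -0.001, 0.307]
wrist_force: [-3.9, -0.9, 15.5]
width: 0.0003
finger_force: 7.5
```

Emit:
servo_tool(plan=[[0, 0, 0.015, 0, 0, 0, 0], [0, 0, 0.03, 0, 0, 0, 0]])

```text
time: 9.68
tool_pos: [0.485, 0.075, 0.0551]
ee_rot: [3.141, -0.001, 0.307]
wrist_force: [-8.0, -0.2, 22.7]
width: 0.0004
finger_force: 11.0
```

Emit:
servo_tool(plan=[[0, 0, 0.015, 0, 0, 0, 0], [0, 0, 0.03, 0, 0, 0, 0]])

```text
time: 9.85
tool_pos: [0.4851, 0.075, 0.0549]
ee_rot: [3.141, -0.002, 0.307]
wrist_force: [-14.4, -0.5, 34.8]
width: 0.0003
finger_force: 17.1
```

The lid is shut: contact is solid at TCP z ≈ 0.055, so the real tip is about 15 mm behind the TCP. I lift off, check, and move to the first tab.

Emit:
servo_tool(plan=[[0, 0, -0.3, 0, 0, 0, 0], [0, 0, -0.7, 0, 0, 0, 0], [-0.1, -0.3, -0.7, 0, 0, 0, 0], [-0.2, -0.59, -0.7, 0, 0, 0, 0], [-0.2, -0.59, -0.7, 0, 0, 0, 0], [-0.2, -0.59, -0.7, 0, 0, 0, 0]])

```text
time: 10.35
tool_pos: [0.4472, 0.1259, 0.1188]
ee_rot: [3.141, -0.001, 0.309]
wrist_force: [0.0, -0.6, -0.9]
width: 0.0007
finger_force: 0.0
```

```bash
python3 -c "
from h import *
tcp()
a=robot.snapshot('side')[240:350,240:350]; b=robot.snapshot('top')[160:270,170:300]
cv2.imwrite('pics/c6.png',np.hstack([cv2.resize(x[:,:,::-1],None,fx=3.2,fy=3.2,interpolation=cv2.INTER_CUBIC) for x in (a,b)]))
for f in ('tab_left','tab_right','tab_front_left','tab_front_right'):
  for c in CP: print(c,f,[(np.round(d['extent']),round(d['conf'],2)) for d in robot.find_in(f,c)[:1]])
"
```

```text
box-frame tcp mm [-75.3  59.  118.8] F [ 0.  -0.6 -0.9] t 10.35 rot [ 3.141e+00 -1.000e-03  3.090e-01]
side tab_left [(array([299., 329.,  20.,  13.]), 0.48)]
top tab_left []
side tab_right [(array([286., 278.,  18.,  17.]), 0.72)]
top tab_right [(array([270., 207.,  22.,  17.]), 0.53)]
side tab_front_left [(array([323., 313.,  16.,  18.]), 0.53)]
top tab_front_left []
side tab_front_right []
top tab_front_right [(array([264., 237.,  17.,  17.]), 0.77)]
```

View pics/c6.png

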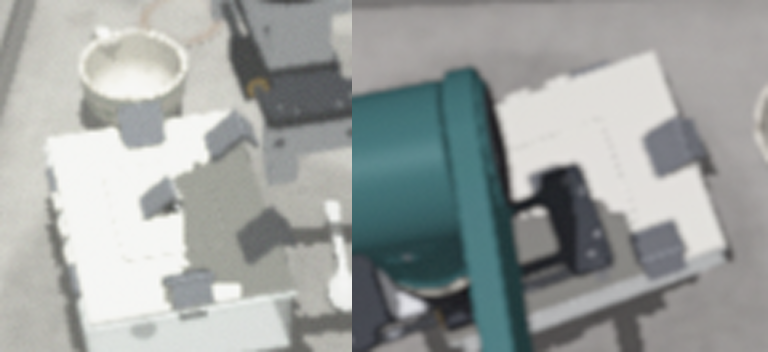

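The lid is shut with all four tabs and the vent raised. I press front-left.

Emit:
servo_tool(plan=[[-0.01, 0, 0.15, 0, 0, 0, 0], [-0.02, 0, 0.3, 0, 0, 0, 0], [-0.02, 0, 0.38, 0, 0, 0, 0], [-0.02, 0, 0.45, 0, 0, 0, 0], [-0.02, 0, 0.5, 0, 0, 0, 0], [-0.02, 0, 0.54, 0, 0, 0, 0], [-0.02, 0, 0.57, 0, 0, 0, 0], [-0.02, 0, 0.6, 0, 0, 0, 0]])

```text
time: 11.52
tool_pos: [0.446, 0.1245, 0.0593]
ee_rot: [3.141, -0.0, 0.307]
wrist_force: [-1.2, -0.3, 1.6]
width: 0.0002
finger_force: 1.0
```

Emit:
servo_tool(plan=[[0, 0, 0.015, 0, 0, 0, 0], [0, 0, 0.03, 0, 0, 0, 0]])

```text
time: 11.68
tool_pos: [0.4461, 0.1246, 0.0584]
ee_rot: [3.141, -0.001, 0.307]
wrist_force: [-8.9, -1.6, 19.1]
width: 0.0005
finger_force: 9.7
```

Emit:
servo_tool(plan=[[0, 0, -0.3, 0, 0, 0, 0], [0, 0, -0.6, 0, 0, 0, 0], [0, 0.4, -0.6, 0, 0, 0, 0], [0, 0.8, -0.6, 0, 0, 0, 0], [0, 1, -0.6, 0, 0, 0, 0]])

```text
time: 12.1
tool_pos: [0.4783, 0.0266, 0.1169]
ee_rot: [3.138, -0.004, 0.306]
wrist_force: [0.4, 0.4, -0.5]
width: 0.0006
finger_force: 0.0
```

Emit:
servo_tool(plan=[[0, 0.17, 0, 0, 0, 0, 0], [0, 0.17, 0, 0, 0, 0, 0], [0, 0.17, 0, 0, 0, 0, 0]])

```text
time: 12.35
tool_pos: [0.4817, 0.0127, 0.1156]
ee_rot: [-3.141, -0.001, 0.305]
wrist_force: [0.2, 0.2, -0.5]
width: 0.0007
finger_force: 0.0
```

```bash
python3 -c "
from h import *
tcp()
robot.snapshot('side')
print([(np.round(d['extent']),round(d['conf'],2)) for d in robot.find_in('tab_front_left','side')[:2]], 'flat pred',proj(world((-.07,.058,.074),*P),'side').round())"
```

```text
box-frame tcp mm [-76.5 -59.3 115.6] F [ 0.2  0.2 -0.5] t 12.35 rot [-3.141e+00 -1.000e-03  3.050e-01]
[(array([322., 315.,  19.,  16.]), 0.45)] flat pred [[324. 314.]]
```

Emit:
servo_tool(plan=[[0, 0, 0.15, 0, 0, 0, 0], [0, 0, 0.28, 0, 0, 0, 0], [0, 0, 0.36, 0, 0, 0, 0], [0, 0, 0.43, 0, 0, 0, 0], [0, 0, 0.48, 0, 0, 0, 0], [0, 0, 0.52, 0, 0, 0, 0], [0, 0, 0.55, 0, 0, 0, 0], [0, 0, 0.57, 0, 0, 0, 0]])

```text
time: 13.12
tool_pos: [0.4812, 0.0133, 0.059]
ee_rot: [3.141, -0.001, 0.307]
wrist_force: [-3.9, -1.2, 6.2]
width: 0.0005
finger_force: 3.5
```

Emit:
servo_tool(plan=[[0, 0, 0.015, 0, 0, 0, 0], [0, 0, 0.03, 0, 0, 0, 0]])

```text
time: 13.28
tool_pos: [0.4814, 0.0132, 0.0583]
ee_rot: [3.141, -0.001, 0.307]
wrist_force: [-8.1, 0.4, 18.2]
width: 0.0003
finger_force: 9.4
```

Emit:
servo_tool(plan=[[0, 0, -0.3, 0, 0, 0, 0], [0, 0, -0.6, 0, 0, 0, 0], [0.3, 0.2, -0.6, 0, 0, 0, 0], [0.6, 0.42, -0.6, 0, 0, 0, 0], [0.77, 0.42, -0.6, 0, 0, 0, 0], [0.77, 0.42, -0.6, 0, 0, 0, 0], [0.77, 0.42, -0.6, 0, 0, 0, 0]])

```text
time: 13.87
tool_pos: [0.5676, -0.0035, 0.115]
ee_rot: [-3.141, 0.0, 0.307]
wrist_force: [0.4, 0.9, -0.4]
width: 0.0006
finger_force: 0.0
```

```bash
python3 -c "
from h import *
tcp()"
```

```text
box-frame tcp mm [   0.5 -100.6  115. ] F [ 0.4  0.9 -0.4] t 13.87 rot [-3.141  0.     0.307]
```

Emit:
servo_tool(plan=[[0, 0, 0.15, 0, 0, 0, 0], [0, 0, 0.28, 0, 0, 0, 0], [0, 0, 0.36, 0, 0, 0, 0], [0, 0, 0.43, 0, 0, 0, 0], [0, 0, 0.48, 0, 0, 0, 0], [0, 0, 0.52, 0, 0, 0, 0], [0, 0, 0.55, 0, 0, 0, 0], [0, 0, 0.57, 0, 0, 0, 0]])

```text
time: 14.53
tool_pos: [0.5679, -0.0044, 0.06]
ee_rot: [3.139, -0.002, 0.307]
wrist_force: [0.5, -1.3, 2.2]
width: 0.0006
finger_force: 1.0
```

Emit:
servo_tool(plan=[[0, 0, 0.015, 0, 0, 0, 0], [0, 0, 0.03, 0, 0, 0, 0]])

```text
time: 14.7
tool_pos: [0.568, -0.0041, 0.0584]
ee_rot: [3.14, -0.002, 0.307]
wrist_force: [-3.4, -2.9, 16.6]
width: 0.0006
finger_force: 7.7
```

Emit:
servo_tool(plan=[[0, 0, -0.3, 0, 0, 0, 0], [0, 0, -0.6, 0, 0, 0, 0], [0, -0.3, -0.65, 0, 0, 0, 0], [0, -0.7, -0.65, 0, 0, 0, 0], [0, -1, -0.65, 0, 0, 0, 0]])

```text
time: 15.12
tool_pos: [0.5363, 0.0941, 0.1213]
ee_rot: [-3.139, -0.001, 0.306]
wrist_force: [-0.7, -0.0, -0.3]
width: 0.0004
finger_force: 0.0
```

Emit:
servo_tool(plan=[[0, -0.4, 0, 0, 0, 0, 0], [0, -0.8, 0, 0, 0, 0, 0], [0, -1, 0, 0, 0, 0, 0], [0, -1, 0, 0, 0, 0, 0], [0, -1, 0, 0, 0, 0, 0]])

```text
time: 15.53
tool_pos: [0.5057, 0.1882, 0.1201]
ee_rot: [-3.141, 0.001, 0.31]
wrist_force: [0.2, 0.2, 0.1]
width: 0.0007
finger_force: 0.0
```

```bash
python3 -c "
from h import *
tcp()"
```

```text
box-frame tcp mm [ -0.7 100.8 120.1] F [0.2 0.2 0.1] t 15.53 rot [-3.141e+00  1.000e-03  3.100e-01]
```

Emit:
servo_tool(plan=[[0, 0, 0.2, 0, 0, 0, 0], [0, 0, 0.33, 0, 0, 0, 0], [0, 0, 0.41, 0, 0, 0, 0], [0, 0, 0.48, 0, 0, 0, 0], [0, 0, 0.53, 0, 0, 0, 0], [0, 0, 0.57, 0, 0, 0, 0], [0, 0, 0.6, 0, 0, 0, 0], [0, 0, 0.62, 0, 0, 0, 0]])

```text
time: 16.2
tool_pos: [0.507, 0.1878, 0.0604]
ee_rot: [-3.14, -0.001, 0.307]
wrist_force: [-2.6, 2.3, 3.7]
width: 0.0006
finger_force: 2.1
```

Emit:
servo_tool(plan=[[0, 0, 0.015, 0, 0, 0, 0], [0, 0, 0.03, 0, 0, 0, 0]])

```text
time: 16.37
tool_pos: [0.5073, 0.1878, 0.0586]
ee_rot: [-3.14, -0.002, 0.307]
wrist_force: [-5.2, 0.8, 15.9]
width: 0.0005
finger_force: 8.2
```

Emit:
servo_tool(plan=[[0, 0, -0.3, 0, 0, 0, 0], [0, 0, -0.6, 0, 0, 0, 0], [-0.03, 0.3, -0.7, 0, 0, 0, 0], [-0.07, 0.7, -0.7, 0, 0, 0, 0], [-0.07, 1, -0.7, 0, 0, 0, 0], [-0.07, 1, -0.7, 0, 0, 0, 0], [-0.07, 1, -0.7, 0, 0, 0, 0]])

```text
time: 16.95
tool_pos: [0.5308, 0.0881, 0.1257]
ee_rot: [3.142, -0.0, 0.304]
wrist_force: [-0.1, 0.2, -1.2]
width: 0.0006
finger_force: 0.0
```

```bash
python3 -c "
from h import *
tcp()
a=robot.snapshot('side')[240:350,240:350]; b=robot.snapshot('top')[160:270,170:300]
cv2.imwrite('pics/c7.png',np.hstack([cv2.resize(x[:,:,::-1],None,fx=3.2,fy=3.2,interpolation=cv2.INTER_CUBIC) for x in (a,b)]))"
```

```text
box-frame tcp mm [ -7.   -2.2 125.7] F [-0.1  0.2 -1.2] t 16.95 rot [ 3.142 -0.     0.304]
```

View pics/c7.png

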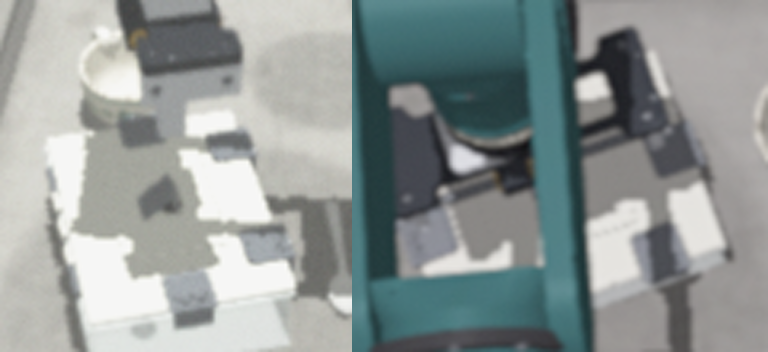

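All four tabs look flat in the side half: (230,145), (268,243), (190,290) and (140,128). The vent is still up at (158,195), so I press it now.

Emit:
servo_tool(plan=[[0, 0, 0.2, 0, 0, 0, 0], [0, 0, 0.35, 0, 0, 0, 0], [0, 0, 0.44, 0, 0, 0, 0], [0, 0, 0.51, 0, 0, 0, 0], [0, 0, 0.56, 0, 0, 0, 0], [0, 0, 0.6, 0, 0, 0, 0], [0, 0, 0.63, 0, 0, 0, 0], [0, 0, 0.65, 0, 0, 0, 0]])

```text
time: 17.72
tool_pos: [0.5308, 0.0898, 0.0613]
ee_rot: [3.141, -0.002, 0.307]
wrist_force: [-0.6, -0.4, 1.5]
width: 0.0005
finger_force: 0.8
```

Emit:
servo_tool(plan=[[0, 0, 0.015, 0, 0, 0, 0], [0, 0, 0.03, 0, 0, 0, 0]])

```text
time: 17.88
tool_pos: [0.5309, 0.0898, 0.0606]
ee_rot: [3.141, -0.002, 0.307]
wrist_force: [-9.2, -0.2, 18.0]
width: 0.0007
finger_force: 8.9
```

Emit:
servo_tool(plan=[[0, 0, -0.3, 0, 0, 0, 0], [0, 0, -0.7, 0, 0, 0, 0], [0, 0, -1, 0, 0, 0, 0], [0, 0, -1, 0, 0, 0, 0], [0, 0, -1, 0, 0, 0, 0], [0, 0, -1, 0, 0, 0, 0]])

```text
time: 18.38
tool_pos: [0.5304, 0.0897, 0.1571]
ee_rot: [-3.142, -0.0, 0.307]
wrist_force: [-0.1, 0.2, 0.2]
width: 0.0001
finger_force: 0.0
```

```bash
python3 -c "
from h import *
tcp()
a=robot.snapshot('side')[240:350,240:370]
cv2.imwrite('pics/c8.png',cv2.resize(a[:,:,::-1],None,fx=5,fy=5,interpolation=cv2.INTER_CUBIC))"
```

```text
box-frame tcp mm [ -6.9  -0.6 157.1] F [-0.1  0.2  0.2] t 18.38 rot [-3.142 -0.     0.307]
```

View pics/c8.png

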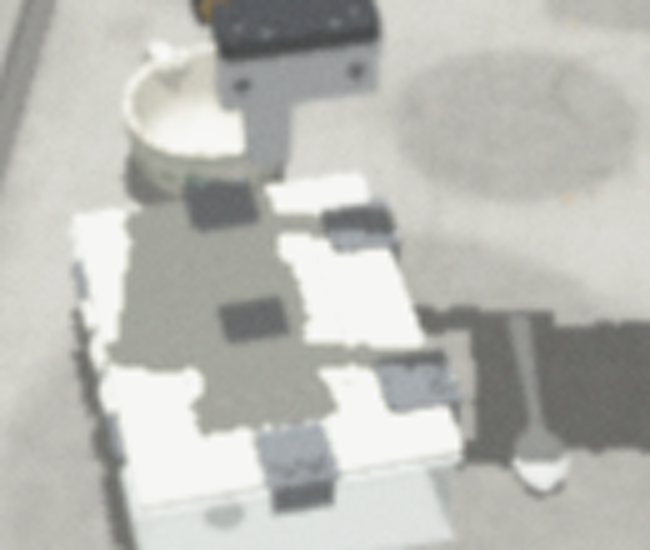

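All four tabs and the vent (crop pixel (253,318)) lie flat, the lid is shut, and the arm is clear. I hand in the job.

```bash
python3 -c "
from bench import robot
print(robot.close_job())"
```

```text
the job is handed in; nothing more can be done
None
```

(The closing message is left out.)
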